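Unhook the guitar-neck hanger from its keyhole stud

ROBOT

A 6-joint arm with a two-finger parallel gripper is mounted at the origin on the work surface. World frame = base frame: x ahead of the robot, y to its left, z up, the work surface at z = 0. Lengths are in m, angles in rad, forces in N, time in s.
With the tool pointing down it reaches from about 0.325 to 0.775 m from the base axis. Payload 5.5 kg.
Tool frame: the origin (TCP) lies midway between the tips of the shut fingers; the grasp point (between the pads) lies 19 mm behind it; z points along the fingers, y is the line along which they close (so a half turn about z gives the same grasp; the last joint's range is limited). The gripper opens to 85 mm and grips with 20 to 120 N. Pads are 22 mm wide; open, the fingers measure 114 mm over their backs; the gripper's body (76 mm by 85 mm) begins 54 mm behind the grasp point. The pads swing forward as they close: fully open they stand 13 mm farther back than shut.
Start: joints at [-1.18, 0.091, 1.231, -0, 1.82, -0.057], TCP at [0.26, -0.541, 0.231] pointing down, gripper open.
Joint ranges: [-2.87, 2.87], [-0.86, 2.18], [0.17, 2.46], [-1.51, 4.65], [0.06, 2.69], [-2.65, 2.65]. Speed limits (rad/s): [2.57, 2.57, 3.01, 3.14, 3.14, 3.14].

INTERFACE

Orientations are given as a rotation vector (axis times angle).
In Python, from station import bot, imaging gives the robot as it stands. The module is installed in compiled form; this text tells all that it offers.
- The arm moves only by the tool arm_command, never from a script. Its argument "commands" is a list of rows, each an object with "travel": the shift along the tool's x, y, z in m, a list of three; "rotation": the turn, a rotation vector about the tool's x, y, z in rad, a list of three; "jaw": the opening, from -1 (shut) to 1 (fully open). A call has 1 to 12 rows; each row shifts and turns the commanded pose from where the row before left it, along the tool's axes as they then stand; what a row does not reach is not made up. A row lasts 1/12 s, in which the tool goes at most 41.7 mm and 7.16 degrees, less where a joint would pass 70% of its speed; a pose out of reach is approached as far as the arm can. A call with a gripper value outside its range is refused whole. The fingers move at their own pace and stop on an object; the grip force is fixed at half the most. Time passes only in rows, so rows that do not move let the fingers close. It gives the time, the measured TCP pose, the force, the opening and the grip force at its end, in the units of the state.
- bot.get_state(): the state, without advancing time (a new reading comes with each control period).
- imaging.get_image(name): name is "scene" or "top" or "wrist"; returns (picture, depth): 480x640x3 uint8, red, green, blue; 480x640 float32, m along the optical axis (not along the pixel's ray), 0 where there is no reading.
- imaging.camera_model(name): a dict with "mtx" (3x3 intrinsics, pixels), "k1" (the pictures are not rectified: a ray, as slopes to the right and down, at radius r is drawn at 1 + k1 r^2 times it, then the intrinsics apply), "R" (3x3) and "t" (3): a world point X has camera coordinates R X + t; the wrist camera has in their place "tool_from_camera" (4x4, takes a point from camera to tool coordinates, whose origin is the TCP and whose axes are the flange's). Camera axes: x right, y down, z forward; pixel columns grow to the right and rows downward; lengths in m; the calibration is good to about 2 mm. A picture is of the moment at which its call begins: read the wrist's pose just before it. camera_model takes no time and is no camera call.
- bot.sign_off(): hands the job in; it is judged then, once.
The state is a dict: "time": time; "joint_positions": joint angles; "qvel": joint speeds; "tau": joint torques, N m; "position": TCP position; "eef_rot": TCP orientation; "force": force on the tool from outside, world axes, zero at the start; "moment": the same for the moment, N m; "finger_gap": finger opening in m; "grip_force": force on a finger pad.
Only numpy, scipy, OpenCV 4.12 (cv2) and the standard library are available. Lean on these libraries where they do the work, as an engineer would, in place of code of your own. Each camera call takes 0.05 s, during which the arm holds its last target. There are 200 camera calls.

TASK

Three small brackets hang by keyhole slots on the headed studs of the upright board. Take the one with the two-pronged fork (the guitar-neck hanger): raise it until the wide end of its keyhole is at the stud, draw it straight off the board, and stand it upright on its underside in the middle of the ribbed mat and let go; do not drop it. Leave the other two brackets hanging.

Things in the scene. Friction and masses are not known exactly. Their poses are not given: they have to be found in the camera images.
- hanger_grip (a point): Guitar-neck hanger, 0.2 to 0.35 kg: steel back plate (62 wide, 120 high, 4 thick), beech arm (22 wide, 44 high, 110 long) straight out from its foot, black two-pronged fork from 106 to 171 mm out, 80 wide. This point: where to grip, mid arm, 80 mm out from the plate's back, 22 above the flat underside it stands on. x outward along the arm, y across, z up. Hangs up to 3 degrees off level.
- hanger_hole (a point): Centre of the wide end (38 mm) of the keyhole in the hanger's plate, at the plate's back, 66 mm above its underside; the 14 mm slot runs up from it, ending 108 mm above the underside. Axes as the grip point. Hung, the stud is at the slot's top: it comes free raised 39 mm (9 either way), then drawn out along x by 15 mm or more.
- board: Fixed upright wooden board, 400 long, 18 thick, top 165 mm above the table; origin on the table below the middle of its front face, x out of that face, y along it, z up. Three fixed studs 120 mm apart, 144.5 mm up, point out along x: shank 7 thick, head 20 wide ending 12.5 mm out. Each holds a bracket, underside 40 mm above the table, plate's back on the board, in an order that varies.
- mat_centre (a point): Centre of the top face of the fixed beige ribbed mat, 180 x 180 mm, its top 4 mm above the table; z up, x and y along its sides.
- peg_bracket_grip (a point): Bystander bracket on a neighbouring stud, same plate and arm as the hanger, but ending in a single black peg turned up at the tip. The point lies on its arm as on the hanger.
- ledge_bracket_grip (a point): Bystander bracket on a neighbouring stud, same plate and arm as the hanger, but ending in a flat black square ledge, 60 x 60 mm. The point lies on its arm as on the hanger.
Not all that is in view belongs to the job. What is shaped like the part that bears hanger_grip but purple or red is not meant.

How it is judged:
By the outcome, as a careful person would: the job done as asked, in the order asked, and still so for the second after the job is handed in, with the robot touching nothing.
It also fails if it takes over 45 s, if anything falls off the work surface, if the arm or the gripper's body presses on something with over 40 N, if the wrist force passes 120 N, or if a joint passes its speed limit or range.

## Working session

There is one attempt and no reset: what is moved stays moved. The work goes in short steps, Python scripts to look and compute and a tool call to move; the robot and the scene stay as the last step left them, time stands still between calls to the robot, and variables do not carry over. Pictures are saved under pics/ and viewed, at most 10 in all, crops included, and the job is handed in when it is done.

Besides the shell and the picture viewer there is one more tool, called after "Request:" by a JSON object that holds its "method" and its "body", one argument or row to a line. arm_command: Moves the arm, as the interface text tells. Its arguments: {"type":"object","properties":{"commands":{"type":"array","items":{"type":"object","properties":{"travel":{"type":"array","items":{"type":"number"}},"rotation":{"type":"array","items":{"type":"number"}},"jaw":{"type":"number"}}}}},"required":["commands"]}

```bash
mkdir -p pics; cat > h.py <<'E'
import numpy as np, cv2
from station import bot, imaging
from scipy.spatial.transform import Rotation as Ro
def grab(n):
    s=bot.get_state(); p,d=imaging.get_image(n); m=imaging.camera_model(n)
    if 'R' in m: R=np.array(m['R']).T; o=-R@np.array(m['t'])
    else:
        T=np.eye(4);T[:3,:3]=Ro.from_rotvec(s['eef_rot']).as_matrix();T[:3,3]=s['position']
        T=T@np.array(m['tool_from_camera']);R=T[:3,:3];o=T[:3,3]
    return p,d,(np.array(m['mtx']),m['k1'],R,o)
def rays(c,uv):
    K,k1,R,o=c; uv=np.atleast_2d(np.array(uv,float))
    a=cv2.undistortPoints(uv[:,None],K,np.array([k1,0,0,0,0.]))[:,0]
    return np.c_[a,np.ones(len(a))]
def onz(c,uv,z):
    r=rays(c,uv)@c[2].T; return c[3]+r*((z-c[3][2])/r[:,2])[:,None]
def cloud(c,d,mask=None):
    v,u=np.nonzero((d>0) if mask is None else ((d>0)&(mask>0)))
    return (rays(c,np.c_[u,v])*d[v,u][:,None])@c[2].T+c[3], np.c_[u,v]
E
python3 - <<'E'
from h import *
for n in ('scene','top'):
    p,d,c=grab(n); cv2.imwrite(f'pics/{n}0.png',p[:,:,::-1]); np.savez(f'{n}0.npz',p=p,d=d); print(n,c[3].round(3),c[2].round(2).tolist(),(d>0).mean())
print(bot.get_state())
E
```

```text
scene [1.43  0.194 0.804] [[-0.12, 0.54, -0.83], [0.99, 0.06, -0.1], [-0.0, -0.84, -0.55]] 0.9958561197916667
top [0.298 0.046 1.28 ] [[0.0, -1.0, 0.08], [-1.0, -0.0, -0.0], [0.0, -0.08, -1.0]] 0.9958951822916666
{'time': 0.1, 'joint_positions': array([-1.17970361e+00,  9.17793357e-02,  1.23178853e+00,  3.84359885e-05,
        1.81977760e+00, -5.66958320e-02]), 'qvel': array([-5.41141685e-04, -2.19926531e-03, -3.89232694e-03, -8.97860971e-05,
       -1.09516563e-03,  8.03809705e-04]), 'tau': array([ 3.29149938e-03, -4.60218608e+01, -4.19217217e+01,  9.76148954e-06,
        1.06494743e-02, -1.80875782e-05]), 'position': array([ 0.25970004, -0.54060552,  0.23025344]), 'eef_rot': array([-3.06148456e+00, -6.97152012e-01,  4.00275195e-04]), 'force': array([ 0.58438809, -0.01271115, -0.15375489]), 'moment': array([-0.0073382 ,  0.04039296,  0.04545712]), 'grip_force': 0.0, 'finger_gap': 0.08545349333279505}
```

View pics/scene0.png

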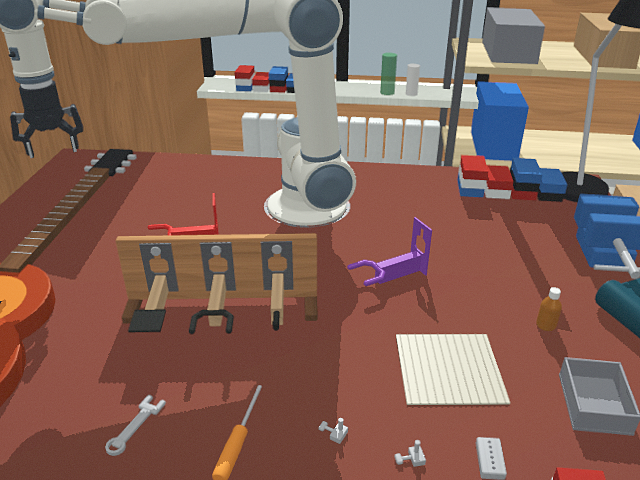

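View pics/top0.png

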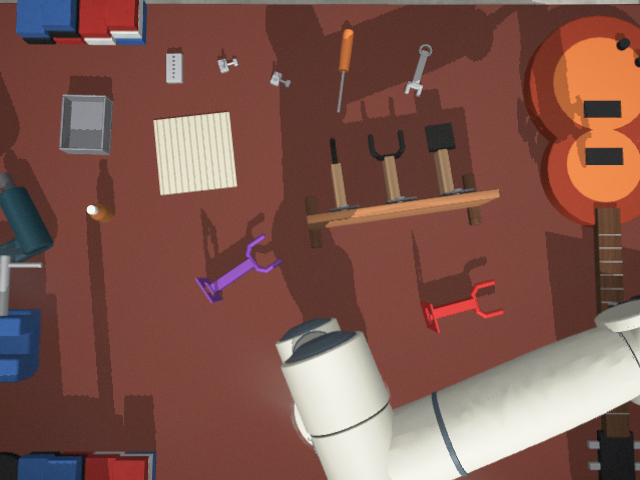

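The fork hanger is in the middle: top view fork (387,145), arm (392,180). The peg bracket is to its left and the ledge bracket to its right. The mat is at (195,152).

```bash
python3 - <<'E'
from h import *
p,d,c=grab('top')
X,uv=cloud(c,d)
def box(u0,u1,v0,v1,z0,z1):
    m=(uv[:,0]>=u0)&(uv[:,0]<=u1)&(uv[:,1]>=v0)&(uv[:,1]<=v1)&(X[:,2]>z0)&(X[:,2]<z1); return X[m]
def line(P):
    r=cv2.minAreaRect((P[:,:2]*1000).astype(np.float32)); return np.round(r[0],1),np.round(r[1],1),round(r[2],2)
B=box(300,505,180,235,.15,.18); print('board top',len(B),line(B),B[:,2].mean())
for nm,u0,u1 in (('peg',325,350),('fork',378,405),('ledge',430,455)):
    A=box(u0,u1,160,203,.07,.1); vx,vy,x0,y0=cv2.fitLine(A[:,:2].astype(np.float32),cv2.DIST_HUBER,0,.01,.01).ravel()
    print(nm,len(A),line(A),'dir',np.degrees(np.arctan2(vy,vx)),x0,y0,'z',np.median(A[:,2]))
    if nm=='fork':
        G=np.c_[A[:,:2]-A[:,:2].mean(0),np.ones(len(A))]; print(np.linalg.lstsq(G,A[:,2],rcond=None)[0])
F=box(360,412,125,210,.03,.13); print('fork all',line(F))
hsv=cv2.cvtColor(p,cv2.COLOR_RGB2HSV); m=((hsv[...,2]>150)&(hsv[...,1]<90)).astype(np.uint8); m[:, :145]=0;m[:,250:]=0;m[:105]=0;m[205:]=0
q=cv2.boxPoints(cv2.minAreaRect(cv2.findNonZero(m)));M=onz(c,q,.004);print('mat',M.round(4),M.mean(0))
print('table z',np.median(box(260,290,250,280,-.1,.1)[:,2]))
# scene view depth: plates
p,d,c=grab('scene'); X,uv=cloud(c,d)
A=box(205,235,280,312,.03,.12)
print('scene fork arm',line(A),len(A))
E
```

```text
board top 2056 (array([ 446.6, -123.5]), array([ 30.7, 400. ]), 8.25) 0.1632483467832457
peg 429 (array([505. ,   6.4]), array([101.2,  22. ]), 8.11) dir 8.55899 0.5026056 0.0060972027 z 0.0817264205809114
fork 413 (array([ 509.9, -113.8]), array([101.1,  31.8]), 15.66) dir 8.585651 0.5109202 -0.11289979 z 0.08114991166135144
[-0.01593205 -0.07759745  0.08094241]
ledge 344 (array([ 519.7, -233.5]), array([73.5, 22.8]), 8.12) dir 8.200857 0.51922387 -0.23235147 z 0.08143501835792899
fork all (array([ 536.1, -109.5]), array([166.1,  79.9]), 7.23)
mat [[0.6658 0.4468 0.004 ]
 [0.6862 0.2636 0.004 ]
 [0.504  0.2421 0.004 ]
 [0.4842 0.4234 0.004 ]] [0.58503876 0.34396869 0.004     ]
table z 0.00018858696283152732
scene fork arm (array([ 508.3, -115.1]), array([127.9,  66.1]), 7.11) 726
```

Request:
{"method": "arm_command", "body": {
  "commands": [
    {"travel": [0,0,0],"rotation": [0,0,0.101],"jaw": 1},
    {"travel": [0,0,0],"rotation": [0,0,0.101],"jaw": 1},
    {"travel": [0,0,0],"rotation": [0,0,0.101],"jaw": 1},
    {"travel": [0.02,-0.025,0],"rotation": [0,0,0],"jaw": 1},
    {"travel": [0.02,-0.025,0],"rotation": [0,0,0],"jaw": 1},
    {"travel": [0.02,-0.025,0],"rotation": [0,0,0],"jaw": 1},
    {"travel": [0.02,-0.025,0],"rotation": [0,0,0],"jaw": 1},
    {"travel": [0.02,-0.025,0],"rotation": [0,0,0],"jaw": 1},
    {"travel": [0.02,-0.025,0],"rotation": [0,0,0],"jaw": 1},
    {"travel": [0.02,-0.025,0],"rotation": [0,0,0],"jaw": 1},
    {"travel": [0.02,-0.025,0],"rotation": [0,0,0],"jaw": 1},
    {"travel": [0.02,-0.025,0],"rotation": [0,0,0],"jaw": 1}
  ]
}}

```text
time: 1.2
position: [0.4059, -0.2907, 0.2312]
eef_rot: [-3.133, -0.227, -0.0]
force: [1.2, -0.4, -0.2]
finger_gap: 0.0853
grip_force: 0.0
```

Request:
{"method": "arm_command", "body": {
  "commands": [
    {"travel": [0.0245,-0.0267,0],"rotation": [0,0,0],"jaw": 1},
    {"travel": [0.0245,-0.0267,0],"rotation": [0,0,0],"jaw": 1},
    {"travel": [0.0245,-0.0267,0],"rotation": [0,0,0],"jaw": 1},
    {"travel": [0.0245,-0.0267,0],"rotation": [0,0,0],"jaw": 1},
    {"travel": [0.0245,-0.0267,0],"rotation": [0,0,0],"jaw": 1},
    {"travel": [0.0245,-0.0267,0],"rotation": [0,0,0],"jaw": 1},
    {"travel": [0,0,0],"rotation": [0,0,0],"jaw": 1},
    {"travel": [0,0,0],"rotation": [0,0,0],"jaw": 1}
  ]
}}

```text
time: 1.87
position: [0.5283, -0.1109, 0.2306]
eef_rot: [-3.133, -0.233, 0.002]
force: [0.2, -0.3, -0.5]
finger_gap: 0.0852
grip_force: 0.0
```

```bash
python3 - <<'E'
from h import *
s=bot.get_state(); print(s['position'],Ro.from_rotvec(s['eef_rot']).as_matrix().round(3).tolist())
p,d,c=grab('wrist'); cv2.imwrite('pics/w1.png',p[:,:,::-1]); print(c[3],c[2].round(2).tolist())
X,uv=cloud(c,d)
n=np.array([.9897,.1435]);t=np.array([-.1435,.9897]);o=np.array([.4492,-.1231])
a=(X[:,:2]-o)@n;b=(X[:,:2]-o)@t
m=(a>.02)&(a<.10)&(abs(b)<.03)&(X[:,2]>.06)&(X[:,2]<.1)
print(m.sum())
if m.sum()>50:
    for lo in (.02,.04,.06,.08):
        k=m&(a>lo)&(a<lo+.02)
        if k.sum()>20: print(lo,k.sum(),b[k].min(),b[k].max(),np.median(X[k,2]),np.polyfit(b[k],X[k,2],1))
    k=m; print('bbox uv',uv[k].min(0),uv[k].max(0))
E
```

```text
[ 0.52825068 -0.11087466  0.23063159] [[0.989, 0.148, -0.001], [0.148, -0.989, 0.0], [-0.001, -0.0, -1.0]]
[ 0.59287131 -0.10179456  0.37255742] [[0.15, -0.95, -0.26], [-0.99, -0.14, -0.04], [0.0, 0.26, -0.97]]
2409
0.02 541 -0.0097324728719441 0.011153282367516306 0.08222749821145697 [0.00704378 0.08223292]
0.04 590 -0.00947812988254359 0.011966979606926024 0.08158223350806004 [-0.01285465  0.08153882]
0.06 626 -0.010096128458367345 0.011901460671210121 0.08080120010641761 [-0.00552111  0.08077507]
0.08 652 -0.009914912392850828 0.011761831418930682 0.08026134632635984 [-0.00313301  0.08022745]
bbox uv [308 199] [334 291]
```

View pics/w1.png

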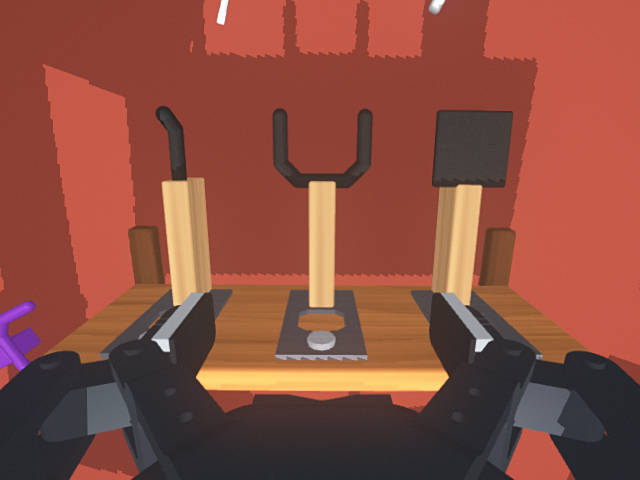

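Request:
{"method": "arm_command", "body": {
  "commands": [
    {"travel": [0,0,0.025],"jaw": 0.3},
    {"travel": [0,0,0.025],"jaw": 0.3},
    {"travel": [0,0,0.025],"jaw": 0.3},
    {"travel": [0,0,0.025],"jaw": 0.3},
    {"travel": [0,0,0.02],"jaw": 0.3},
    {"travel": [0,0,0.02],"jaw": 0.3},
    {"travel": [0,0,0.015],"jaw": 0.3},
    {"travel": [0,0,0.015],"jaw": 0.3},
    {"travel": [0,0,0.01],"jaw": 0.3},
    {"travel": [0,0,0.0075],"jaw": 0.3},
    {"travel": [0,0,0],"jaw": 0.3}
  ]
}}

```text
validation failed for argument at $.co...
```

Request:
{"method": "arm_command", "body": {
  "commands": [
    {"travel": [0,0,0],"jaw": -0.2},
    {"travel": [0,0,0],"jaw": -0.5},
    {"travel": [0,0,0],"jaw": -1},
    {"travel": [0,0,0],"jaw": -1},
    {"travel": [0,0,0],"jaw": -1},
    {"travel": [0,0,0],"jaw": -1},
    {"travel": [0,0,0],"jaw": -1},
    {"travel": [0,0,0],"jaw": -1}
  ]
}}

```text
validation failed for argument at $.co...
```

Rotation is required in every row.

Request:
{"method": "arm_command", "body": {
  "commands": [
    {"travel": [0,0,0.025],"rotation": [0,0,0],"jaw": 0.3},
    {"travel": [0,0,0.025],"rotation": [0,0,0],"jaw": 0.3},
    {"travel": [0,0,0.025],"rotation": [0,0,0],"jaw": 0.3},
    {"travel": [0,0,0.025],"rotation": [0,0,0],"jaw": 0.3},
    {"travel": [0,0,0.02],"rotation": [0,0,0],"jaw": 0.3},
    {"travel": [0,0,0.02],"rotation": [0,0,0],"jaw": 0.3},
    {"travel": [0,0,0.015],"rotation": [0,0,0],"jaw": 0.3},
    {"travel": [0,0,0.015],"rotation": [0,0,0],"jaw": 0.3},
    {"travel": [0,0,0.01],"rotation": [0,0,0],"jaw": 0.3},
    {"travel": [0,0,0.0075],"rotation": [0,0,0],"jaw": 0.3},
    {"travel": [0,0,0],"rotation": [0,0,0],"jaw": 0.3}
  ]
}}

```text
time: 2.83
position: [0.5266, -0.1131, 0.0421]
eef_rot: [-3.133, -0.225, 0.004]
force: [0.1, 0.4, -0.3]
finger_gap: 0.056
grip_force: 0.0
```

Request:
{"method": "arm_command", "body": {
  "commands": [
    {"travel": [0,-0.002,0],"rotation": [0,0,0],"jaw": 0.3},
    {"travel": [0,0,0],"rotation": [0,0,0],"jaw": 0.0},
    {"travel": [0,0,0],"rotation": [0,0,0],"jaw": -0.3},
    {"travel": [0,0,0],"rotation": [0,0,0],"jaw": -1},
    {"travel": [0,0,0],"rotation": [0,0,0],"jaw": -1},
    {"travel": [0,0,0],"rotation": [0,0,0],"jaw": -1},
    {"travel": [0,0,0],"rotation": [0,0,0],"jaw": -1},
    {"travel": [0,0,0],"rotation": [0,0,0],"jaw": -1}
  ]
}}

```text
time: 3.5
position: [0.5281, -0.1106, 0.0449]
eef_rot: [3.133, 0.227, 0.003]
force: [-0.2, 1.2, 5.4]
finger_gap: 0.0214
grip_force: 58.7
```

Request:
{"method": "arm_command", "body": {
  "commands": [
    {"travel": [0,0,-0.003],"rotation": [0,0,0],"jaw": -1},
    {"travel": [0,0,-0.004],"rotation": [0,0,0],"jaw": -1},
    {"travel": [0,0,-0.004],"rotation": [0,0,0],"jaw": -1},
    {"travel": [0,0,-0.004],"rotation": [0,0,0],"jaw": -1},
    {"travel": [0,0,-0.004],"rotation": [0,0,0],"jaw": -1},
    {"travel": [0,0,0],"rotation": [0,0,0],"jaw": -1}
  ]
}}

```text
time: 4.0
position: [0.528, -0.1104, 0.0635]
eef_rot: [-3.133, -0.227, -0.002]
force: [4.7, 1.5, -2.2]
finger_gap: 0.0215
grip_force: 59.1
```

Request:
{"method": "arm_command", "body": {
  "commands": [
    {"travel": [0,0,-0.004],"rotation": [0,0,0],"jaw": -1},
    {"travel": [0,0,-0.004],"rotation": [0,0,0],"jaw": -1},
    {"travel": [0,0,-0.004],"rotation": [0,0,0],"jaw": -1},
    {"travel": [0,0,-0.004],"rotation": [0,0,0],"jaw": -1},
    {"travel": [0,0,-0.004],"rotation": [0,0,0],"jaw": -1},
    {"travel": [0,0,0],"rotation": [0,0,0],"jaw": -1}
  ]
}}

```text
time: 4.5
position: [0.528, -0.1104, 0.0833]
eef_rot: [-3.133, -0.228, -0.002]
force: [4.7, 1.3, -2.1]
finger_gap: 0.0213
grip_force: 59.1
```

```bash
python3 - <<'E'
from h import *
s=bot.get_state(); print(s['position'],s['force'],s['moment'])
p,d,c=grab('wrist'); cv2.imwrite('pics/w2.png',p[:,:,::-1])
E
```

```text
[ 0.52797868 -0.11039162  0.0832621 ] [ 4.72691785  1.28182991 -2.06710746] [ 0.23955845 -0.90752793 -0.06745696]
```

View pics/w2.png

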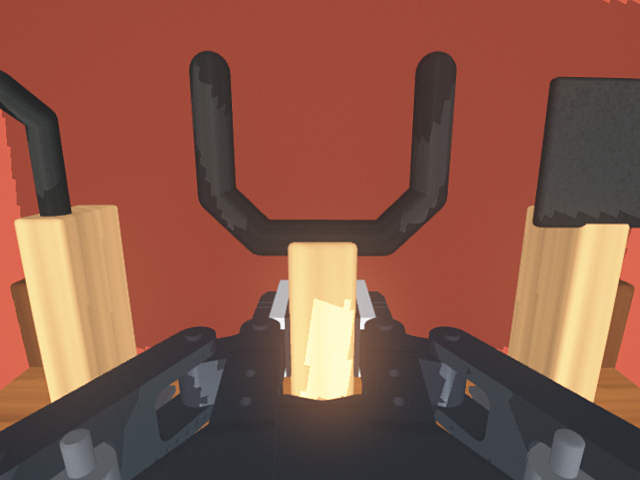

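The wrist view shows the arm between the pads at (322,320), the fork level at rows 50–250 and the neighbours undisturbed. I'll draw it out gently.

Request:
{"method": "arm_command", "body": {
  "commands": [
    {"travel": [0.003,0,0],"rotation": [0,0,0],"jaw": -1},
    {"travel": [0.003,0,0],"rotation": [0,0,0],"jaw": -1},
    {"travel": [0.003,0,0],"rotation": [0,0,0],"jaw": -1},
    {"travel": [0.003,0,0],"rotation": [0,0,0],"jaw": -1}
  ]
}}

```text
time: 4.88
position: [0.5391, -0.1088, 0.0821]
eef_rot: [-3.133, -0.227, 0.003]
force: [0.2, -0.6, -3.1]
finger_gap: 0.0209
grip_force: 59.2
```

Request:
{"method": "arm_command", "body": {
  "commands": [
    {"travel": [0.006,0,0],"rotation": [0,0,0],"jaw": -1},
    {"travel": [0.008,0,0],"rotation": [0,0,0],"jaw": -1},
    {"travel": [0.008,0,0],"rotation": [0,0,0],"jaw": -1},
    {"travel": [0.01,0,0],"rotation": [0,0,0],"jaw": -1},
    {"travel": [0.01,0,0],"rotation": [0,0,0],"jaw": -1},
    {"travel": [0.005,0,-0.015],"rotation": [0,0,0],"jaw": -1},
    {"travel": [0,0,-0.02],"rotation": [0,0,0],"jaw": -1},
    {"travel": [0,0,-0.02],"rotation": [0,0,0],"jaw": -1},
    {"travel": [0,0,-0.02],"rotation": [0,0,0],"jaw": -1},
    {"travel": [0,0,-0.02],"rotation": [0,0,0],"jaw": -1},
    {"travel": [0,0,-0.02],"rotation": [0,0,0],"jaw": -1},
    {"travel": [0,0,-0.01],"rotation": [0,0,0],"jaw": -1}
  ]
}}

```text
time: 5.88
position: [0.5872, -0.102, 0.2108]
eef_rot: [3.132, 0.227, 0.006]
force: [1.6, -0.8, -1.9]
finger_gap: 0.0212
grip_force: 59.1
```

```bash
python3 - <<'E'
from h import *
s=bot.get_state(); print(s['position'],s['force'],s['joint_positions'])
p,d,c=grab('scene'); cv2.imwrite('pics/s2.png',p[:,:,::-1])
p,d,c=grab('wrist'); X,uv=cloud(c,d)
R=Ro.from_rotvec(s['eef_rot']).as_matrix(); L=(X-s['position'])@R
m=(abs(L[:,1])<.009)&(L[:,0]>.003)&(L[:,0]<.028)&(abs(L[:,2]+.02)<.035)
print(m.sum(),'slope',np.polyfit(L[m,0],L[m,2],1),L[m,0].min(),L[m,0].max(), np.median(L[m,1]))
m=(abs(L[:,1])<.045)&(L[:,0]>.03)&(L[:,0]<.12)&(abs(L[:,2])<.05)
G=np.c_[L[m,:2],np.ones(m.sum())];print(m.sum(),'fork plane',np.linalg.lstsq(G,L[m,2],rcond=None)[0],L[m].min(0),L[m].max(0))
E
```

```text
[ 0.58716614 -0.1020363   0.21084323] [ 1.55308542 -0.76163702 -1.93613512] [-2.29140641e-01  7.33697139e-02  1.28550303e+00  1.86244472e-07
  1.77891893e+00  1.19665133e+00]
4051 slope [ 0.03213902 -0.03710625] 0.003001973917342925 0.027999399098352473 4.759463202868538e-05
20258 fork plane [ 0.04950755 -0.00092419 -0.03492434] [ 0.03000271 -0.03944929 -0.0382076 ] [ 0.09168069  0.0406643  -0.02454124]
```

View pics/s2.png

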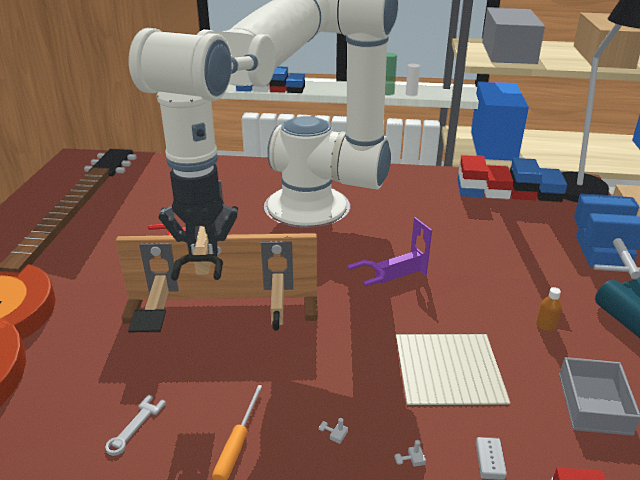

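The hanger is off the stud with the fork at (197,265), and both neighbours still hang. It droops 1.9° in the grip, so I'll carry it to the mat and level it.

Request:
{"method": "arm_command", "body": {
  "commands": [
    {"travel": [0.0022,-0.0158,0],"rotation": [0,0,0],"jaw": -1},
    {"travel": [0.0045,-0.0316,0],"rotation": [0,0,0],"jaw": -1},
    {"travel": [0.0045,-0.0316,0],"rotation": [0,0,0],"jaw": -1},
    {"travel": [0.0045,-0.0316,0],"rotation": [0,0,0],"jaw": -1},
    {"travel": [0.0045,-0.0316,0],"rotation": [0,0,0],"jaw": -1},
    {"travel": [0.0045,-0.0316,0],"rotation": [0,0,0],"jaw": -1},
    {"travel": [0.0045,-0.0316,0],"rotation": [0,0,0],"jaw": -1},
    {"travel": [0.0045,-0.0316,0],"rotation": [0,0,0],"jaw": -1},
    {"travel": [0.0045,-0.0316,0],"rotation": [0,0,0],"jaw": -1},
    {"travel": [0.0045,-0.0316,0],"rotation": [0,0,0],"jaw": -1},
    {"travel": [0.0045,-0.0316,0],"rotation": [0,0,0],"jaw": -1},
    {"travel": [0.0045,-0.0316,0],"rotation": [0,0,0],"jaw": -1}
  ]
}}

```text
time: 6.98
position: [0.5841, 0.2666, 0.2053]
eef_rot: [3.132, 0.227, -0.004]
force: [-0.3, 0.4, -3.4]
finger_gap: 0.021
grip_force: 59.2
```

Request:
{"method": "arm_command", "body": {
  "commands": [
    {"travel": [0.0045,-0.0316,0],"rotation": [0,0,0],"jaw": -1},
    {"travel": [0.0045,-0.0316,0],"rotation": [0,0,0],"jaw": -1},
    {"travel": [0.0022,-0.0158,0],"rotation": [0,0,0],"jaw": -1},
    {"travel": [0,0,0],"rotation": [0,0.033,0],"jaw": -1},
    {"travel": [0,0,0.02],"rotation": [0,0,0.033],"jaw": -1},
    {"travel": [0,0,0.025],"rotation": [0,0,0],"jaw": -1},
    {"travel": [0,0,0.025],"rotation": [0,0,0],"jaw": -1},
    {"travel": [0,0,0.02],"rotation": [0,0,0],"jaw": -1},
    {"travel": [0,0,0.02],"rotation": [0,0,0],"jaw": -1},
    {"travel": [0,0,0],"rotation": [0,0,0],"jaw": -1},
    {"travel": [0,0,0],"rotation": [0,0,0],"jaw": -1}
  ]
}}

```text
time: 7.9
position: [0.5865, 0.3447, 0.0944]
eef_rot: [-3.136, -0.176, -0.043]
force: [0.2, 0.4, -1.4]
finger_gap: 0.0213
grip_force: 59.3
```

```bash
python3 - <<'E'
from h import *
s=bot.get_state(); print(s['time'],s['position'],s['force'],s['joint_positions'])
p,d,c=grab('wrist'); X,uv=cloud(c,d); cv2.imwrite('pics/w3.png',p[:,:,::-1])
R=Ro.from_rotvec(s['eef_rot']).as_matrix(); L=(X-s['position'])@R; print(R.round(3).tolist())
m=(abs(L[:,1])<.009)&(L[:,0]>.003)&(L[:,0]<.028)&(abs(L[:,2]+.02)<.035)
print('arm slope world',np.polyfit(L[m,0],X[m,2],1))
p,d,c=grab('top'); X,uv=cloud(c,d); cv2.imwrite('pics/t3.png',p[130:300,100:320,::-1])
E
```

```text
7.9 [0.58648186 0.34473561 0.09435058] [ 0.17459977  0.38440896 -1.42506805] [ 0.4869418   0.29880119  1.23890126 -0.01104673  1.57881951  1.94561977]
[[0.993, 0.112, 0.027], [0.112, -0.994, 0.002], [0.027, 0.001, -1.0]]
arm slope world [-0.00538873  0.12996638]
```

View pics/w3.png

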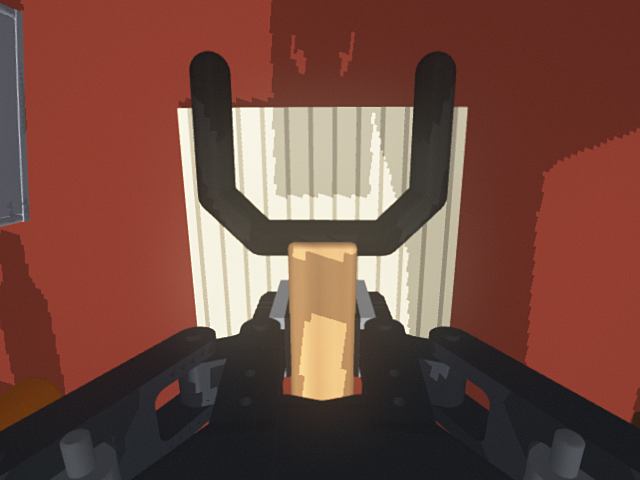

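The mat, at columns 180–465, is centred under the hanger and aligned with it. Lowering now.

Request:
{"method": "arm_command", "body": {
  "commands": [
    {"travel": [0,0,0.015],"rotation": [0,0.005,0],"jaw": -1},
    {"travel": [0,0,0.015],"rotation": [0,0,0],"jaw": -1},
    {"travel": [0,0,0.015],"rotation": [0,0,0],"jaw": -1},
    {"travel": [0,0,0.012],"rotation": [0,0,0],"jaw": -1},
    {"travel": [0,0,0.01],"rotation": [0,0,0],"jaw": -1},
    {"travel": [0,0,0.005],"rotation": [0,0,0],"jaw": -1},
    {"travel": [0,0,0.002],"rotation": [0,0,0],"jaw": -1},
    {"travel": [0,0,0],"rotation": [0,0,0],"jaw": -1},
    {"travel": [0,0,0],"rotation": [0,0,0],"jaw": -1}
  ]
}}

```text
time: 8.75
position: [0.591, 0.346, 0.0249]
eef_rot: [-3.132, -0.175, -0.061]
force: [-0.6, -0.0, -1.7]
finger_gap: 0.0214
grip_force: 59.4
```

Request:
{"method": "arm_command", "body": {
  "commands": [
    {"travel": [0,0,0.002],"rotation": [0,0,0],"jaw": -1},
    {"travel": [0,0,0.001],"rotation": [0,0,0],"jaw": -1},
    {"travel": [0,0,0],"rotation": [0,0,0],"jaw": -1}
  ]
}}

```text
time: 9.0
position: [0.5908, 0.3458, 0.0211]
eef_rot: [-3.133, -0.175, -0.06]
force: [-0.7, -0.0, -3.0]
finger_gap: 0.0217
grip_force: 59.4
```

Request:
{"method": "arm_command", "body": {
  "commands": [
    {"travel": [0,0,0.002],"rotation": [0,0,0],"jaw": -1},
    {"travel": [0,0,0],"rotation": [0,0,0],"jaw": -1},
    {"travel": [0,0,0],"rotation": [0,0,0],"jaw": -1}
  ]
}}

```text
time: 9.25
position: [0.5907, 0.3457, 0.0187]
eef_rot: [-3.133, -0.175, -0.059]
force: [0.6, 1.2, -1.5]
finger_gap: 0.0214
grip_force: 59.4
```

Request:
{"method": "arm_command", "body": {
  "commands": [
    {"travel": [-0.003,0,0],"rotation": [0,-0.003,0],"jaw": -1},
    {"travel": [-0.003,0,0.002],"rotation": [0,0,0],"jaw": -1},
    {"travel": [0,0,0.002],"rotation": [0,0,0],"jaw": -1},
    {"travel": [0,0,0.001],"rotation": [0,0,0],"jaw": -1},
    {"travel": [0,0,0],"rotation": [0,0,0],"jaw": -1}
  ]
}}

```text
time: 9.67
position: [0.5847, 0.345, 0.0131]
eef_rot: [-3.134, -0.175, -0.054]
force: [-0.4, -0.6, -3.0]
finger_gap: 0.0213
grip_force: 59.4
```

Request:
{"method": "arm_command", "body": {
  "commands": [
    {"travel": [0,0,0.001],"rotation": [0,0,0],"jaw": -1},
    {"travel": [0,0,0],"rotation": [0,0,0],"jaw": -1}
  ]
}}

```text
time: 9.83
position: [0.585, 0.3451, 0.0125]
eef_rot: [-3.133, -0.175, -0.054]
force: [-0.1, 0.5, -3.2]
finger_gap: 0.0212
grip_force: 59.4
```

```bash
python3 - <<'E'
from h import *
s=bot.get_state(); print(s['time'],s['position'],s['force'],s['moment'])
p,d,c=grab('wrist'); X,uv=cloud(c,d)
R=Ro.from_rotvec(s['eef_rot']).as_matrix(); L=(X-s['position'])@R
m=(abs(L[:,1])<.009)&(L[:,0]>.003)&(L[:,0]<.028)&(abs(L[:,2]+.02)<.035)
print('arm slope world',np.polyfit(L[m,0],X[m,2],1),R[2].round(3))
m=(abs(L[:,1])<.085)&(L[:,0]>.03)&(L[:,0]<.08)&(abs(X[:,2])<.012); print('mat z',np.percentile(X[m,2],[10,50,90]))
E
```

```text
9.8333 [0.58500865 0.34510903 0.01248719] [-0.14943268  0.45991419 -3.19689393] [0.0006687  0.00724536 0.03972504]
arm slope world [0.00214208 0.04809476] [ 0.035 -0.001 -0.999]
mat z [0.00262488 0.0034643  0.00431316]
```

Request:
{"method": "arm_command", "body": {
  "commands": [
    {"travel": [0,0,0.0007],"rotation": [0,0,0],"jaw": -1},
    {"travel": [0,0,0],"rotation": [0,0,0],"jaw": -1}
  ]
}}

```text
time: 10.05
position: [0.5851, 0.3452, 0.012]
eef_rot: [-3.133, -0.175, -0.055]
force: [0.1, 0.1, -2.6]
finger_gap: 0.0212
grip_force: 59.4
```

Request:
{"method": "arm_command", "body": {
  "commands": [
    {"travel": [0,0,0.0007],"rotation": [0,0,0],"jaw": -1},
    {"travel": [0,0,0],"rotation": [0,0,0],"jaw": -1}
  ]
}}

```text
time: 10.22
position: [0.5852, 0.3452, 0.0118]
eef_rot: [-3.133, -0.175, -0.055]
force: [-0.2, 0.4, -0.1]
finger_gap: 0.0211
grip_force: 59.9
```

Request:
{"method": "arm_command", "body": {
  "commands": [
    {"travel": [0,0,0.0006],"rotation": [0,0,0],"jaw": -1},
    {"travel": [0,0,0],"rotation": [0,0,0],"jaw": -1}
  ]
}}

```text
time: 10.38
position: [0.5852, 0.3452, 0.0118]
eef_rot: [-3.133, -0.175, -0.056]
force: [-2.0, -1.5, 5.2]
finger_gap: 0.0217
grip_force: 60.4
```

Request:
{"method": "arm_command", "body": {
  "commands": [
    {"travel": [0,0,0],"rotation": [0,0,0],"jaw": -0.5},
    {"travel": [0,0,0],"rotation": [0,0,0],"jaw": -0.45},
    {"travel": [0,0,0],"rotation": [0,0,0],"jaw": -0.4},
    {"travel": [0,0,0],"rotation": [0,0,0],"jaw": -0.3},
    {"travel": [0,0,0],"rotation": [0,0,0],"jaw": -0.1},
    {"travel": [0,0,0],"rotation": [0,0,0],"jaw": 0.1},
    {"travel": [0,0,0],"rotation": [0,0,0],"jaw": 0.3},
    {"travel": [0,0,0],"rotation": [0,0,0],"jaw": 0.3}
  ]
}}

```text
time: 11.05
position: [0.5851, 0.3451, 0.0106]
eef_rot: [-3.133, -0.175, -0.055]
force: [0.4, -0.2, 0.1]
finger_gap: 0.0552
grip_force: 0.0
```

```bash
python3 - <<'E'
from h import *
s=bot.get_state(); print(s['time'],s['position'],s['force'],s['finger_gap'],s['grip_force'])
p,d,c=grab('wrist'); X,uv=cloud(c,d)
R=Ro.from_rotvec(s['eef_rot']).as_matrix(); L=(X-s['position'])@R
m=(abs(L[:,1])<.009)&(L[:,0]>.003)&(L[:,0]<.028)&(abs(L[:,2]+.02)<.035)
print('arm slope world',np.polyfit(L[m,0],X[m,2],1),np.polyfit(L[m,1],X[m,2],1),np.median(L[m,1]))
E
```

```text
11.05 [0.58509826 0.34514889 0.01055733] [ 0.43893168 -0.23484004  0.09104651] 0.05519722131993258 0.0
arm slope world [-0.0011076   0.04742832] [-0.00028831  0.04741078] -3.0955941281854996e-05
```

Released and standing level. Now I'll retreat straight up along the tool axis.

Request:
{"method": "arm_command", "body": {
  "commands": [
    {"travel": [0,0,-0.008],"rotation": [0,0,0],"jaw": 0.3},
    {"travel": [0,0,-0.012],"rotation": [0,0,0],"jaw": 0.3},
    {"travel": [0,0,-0.02],"rotation": [0,0,0],"jaw": 0.3},
    {"travel": [0,0,-0.025],"rotation": [0,0,0],"jaw": 0.3},
    {"travel": [0,0,-0.025],"rotation": [0,0,0],"jaw": 0.3},
    {"travel": [0,0,-0.025],"rotation": [0,0,0],"jaw": 0.3},
    {"travel": [0,0,-0.025],"rotation": [0,0,0],"jaw": 0.3},
    {"travel": [0,0,-0.025],"rotation": [0,0,0],"jaw": 0.3},
    {"travel": [0,0,-0.025],"rotation": [0,0,0],"jaw": 0.3},
    {"travel": [0,0,-0.02],"rotation": [0,0,0],"jaw": 0.3},
    {"travel": [0,0,0],"rotation": [0,0,0],"jaw": 0.3},
    {"travel": [0,0,0],"rotation": [0,0,0],"jaw": 0.3}
  ]
}}

```text
time: 12.1
position: [0.5784, 0.3444, 0.2239]
eef_rot: [-3.131, -0.175, -0.062]
force: [0.5, 0.2, -0.5]
finger_gap: 0.0552
grip_force: 0.0
```

```bash
python3 - <<'E'
from h import *
s=bot.get_state(); print(s['time'],s['position'],s['force'])
p,d,c=grab('scene'); cv2.imwrite('pics/s4.png',p[:,:,::-1])
E
```

```text
12.1 [0.57839571 0.34444318 0.22388869] [ 0.45254347  0.21022264 -0.54744213]
```

View pics/s4.png

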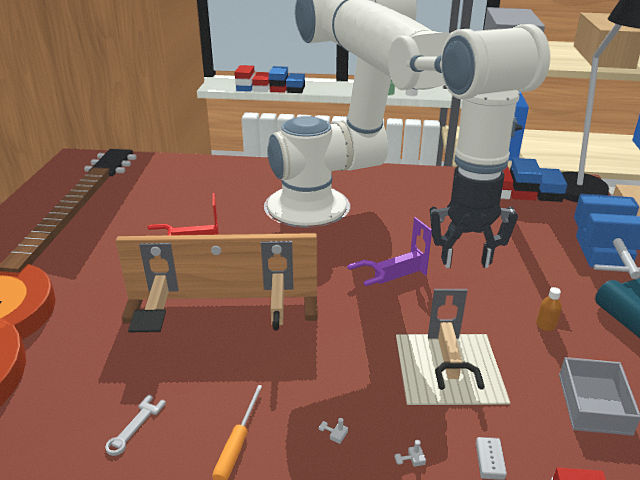

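The hanger stands upright on the mat at (452,345). The other two brackets still hang at (155,270) and (277,270), and the gripper is clear.

```bash
python3 -c "
from station import bot
print(bot.sign_off())"
```

```text
the job is handed in; nothing more can be done
None
```

The fork hanger is off its stud and stands upright in the middle of the ribbed mat, released without a drop; the other two brackets still hang, and I handed the job in at about 12 s of robot time.

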